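Pin the print jig and hold the curing lamp over the wet tag

ROBOT

A 7-joint arm with a two-finger parallel gripper is mounted at the origin on the work surface. World frame = base frame: x ahead of the robot, y to its left, z up, the work surface at z = 0. Lengths are in m, angles in degrees, forces in N, time in s.
With the tool pointing down it reaches from about 0.35 to 0.775 m from the base axis. Payload 3.1 kg.
Tool frame: the origin (TCP) lies on the centre line of the jaws, within the pads' length; the fingertips stand 17 mm ahead of it and the grasp point (between the pads) lies 2 mm behind it (robot.tip_reach is the distance from the TCP to the fingertips, in m); z points along the fingers, y is the direction in which the jaws open and shut (so a half turn about z gives the same grasp; the last joint's range is limited). The gripper opens to 85 mm and grips with 20 to 120 N. Pads are 22 mm wide; open, the fingers measure 114 mm over their backs; the gripper's body (76 mm by 85 mm) begins 54 mm behind the grasp point. The pads swing forward as they close: fully open they stand 13 mm farther back than shut.
Start: joints at [-75.556, 17.813, 0.802, 86.603, -0.252, 75.585, -1.558], TCP at [0.159, 0.526, 0.248] pointing down, gripper open.
Joint ranges: [-154.91, 154.91], [-16.99, 109.72], [-72.82, 74.43], [7.12, 147.25], [-82.49, 262.49], [11.32, 116.49], [-174.64, 174.64]. Speed limits (degrees/s): [159.86, 159.86, 180, 180, 180, 180, 180].

INTERFACE

Orientations are given as [roll, pitch, yaw] about the fixed x, y, z axes, in that order (R = Rz(yaw) Ry(pitch) Rx(roll)).
In Python, from station import robot, fingers, vision, workorder, recognise gives the robot as it stands. Calls block until the motion is done:
- robot.move_to(position, orientation): joint-space move of the TCP to a pose.
- robot.line_to(position, orientation=None, velocity=0.15, f_stop=None): straight line of the TCP; orientation=None keeps the orientation; velocity is the mean speed in m/s. With f_stop (N) it stops when the force on the tool has changed by that much, and returns True; else False.
- robot.move_j(angles): joint-space move.
- fingers.gripper_to(opening, force=None): opening from 0.0 (shut) to 1.0 (fully open); force is the grip in N (None keeps the last); returns when the fingers have stopped.
- robot.pause(seconds).
- robot.inverse_kinematics(position, orientation): joint angles nearest the present ones, or None.
- vision.grab_frame(name): name is "scene" or "top" or "wrist"; returns the picture (480x640x3 uint8, red, green, blue); there is no depth.
- vision.calibration(name): a dict with "mtx" (3x3 intrinsics, pixels), "extrinsics" (4x4, takes a point from world to camera coordinates); the wrist camera has in their place "T_tool_cam" (4x4, takes a point from camera to tool coordinates, whose origin is the TCP and whose axes are the flange's). Camera axes: x right, y up, looking along -z (the intrinsics and any distortion apply to the point x, -y, -z); pixel columns grow to the right and rows downward; lengths in m; the calibration is good to about 2 mm. A picture is of the moment at which its call begins: read the wrist's pose just before it. calibration takes no time and is no camera call.
A pose or a line that the arm cannot do raises robot.PlanningError and nothing moves.
- workorder.close_job(): hands the job in, once; it reports no verdict.
Trained networks look in the newest picture that a camera, given by its name, has taken for a name from the list of things; names that differ only in an ending like _2 or _b are one class to them, and where a whole thing is asked for, a point or a joint stands for the part that bears it (a point fixed in the world has none). Each returns a list of dicts, best first, with "p" (0 to 1); they miss things now and then, are a little off and sometimes report something else, mostly with a low value. They report only what shows in the picture. A call takes as long as a camera call. They do not tell look-alikes from the thing itself.
- recognise(label, camera): "rect" ([centre column, centre row, width, height] in pixels, round what is visible of it).
Readings, each from a call of its own:
- robot.current_time_s(): time.
- robot.current_joint_positions(): joint angles.
- robot.current_dq(): joint speeds.
- robot.current_joint_torque(): joint torques, N m.
- robot.current_tool_pos(): TCP position.
- robot.current_eef_rot(): TCP orientation.
- robot.current_contact_force(): force on the tool from outside, world axes, zero at the start.
- robot.current_torque(): the same for the moment, N m.
- robot.current_finger_gap(): opening from 0.0 (shut) to 1.0 (fully open).
Only numpy, scipy, OpenCV 4.12 (cv2) and the standard library are available. Lean on these libraries where they do the work, as an engineer would, in place of code of your own. Each camera call takes 0.05 s, during which the arm holds its last target.

TASK

First lock the print jig to the printer bed: put the red-headed lock pin all the way down through the jig's tongue and the bed's bracket, and let go of it. Then take the hand curing lamp by its yellow handle, carry it over the aluminium guide rail, and finish while still holding it still and level about 15 mm above the wet purple-printed tag, centred on the tag and lined up with its long side. The wet print must not be touched by anything, the guide rail must not be bumped, and the ink bottles and tape roll stay where they are.

Things in the scene. Friction and masses are not known exactly. Their poses are not given: they have to be found in the camera images.
- pin: Lock pin, steel shank 12 mm in diameter and 45 mm long with a chamfered foot, below a red cylindrical head 22 mm in diameter and 36 mm high (81 mm in all, about 60 g). Stands upright with its foot on the bench in a grey holder. Origin: centre of the foot's underside; z runs up along the pin. Grip the head about 24 mm above its lower edge (69 mm above the origin), so that the fingertips stay clear of the jig.
- holder: Grey fixed holder block, 50 x 50 x 30 mm high, on the bench, with a 14 mm hole through it in which the pin stands loosely. Origin: centre of its underside.
- pin_hole (a point): Centre of the mouth of the vertical 14 mm hole through the jig's teal tongue, with a 2 mm chamfer, at the tongue's top, 50 mm above the bench. The hole passes through the 10 mm tongue and on through the 40 mm steel bracket of the bed below it; the two are lined up already. The fully home pin has its red head resting on the tongue. Axes are those of the bed.
- bed: Fixed dark printer bed with the aluminium jig plate on it, turned up to 0.25 rad: 170 mm (x) x 190 mm (y), jig top 50 mm above the bench. Origin: on the bench; the plate's middle lies 20 mm along +x from it, the pin hole 87.5 mm along -x. The three tags sit 30 mm along +x and at -55, 0 and +55 mm along y, in any order.
- wet_tag: The printed tag: purple with an orange disc, wet ink; 56 mm long (x, +x end round) x 32 mm wide (y) x 5 mm, seated fixed in one of the jig's three pockets (the other two hold plain white tags of the same shape), parallel to the bed. Origin: centre of its underside.
- wet_tag_face (a point): Centre of the wet tag's printed top face, 52 mm above the bench; all tags stand 2 mm proud of the jig plate.
- lamp: Hand curing lamp, loose, about 0.28 kg, standing on the bench with its window down: black head 72 mm (x) x 46 mm (y) x 24 mm high, grey neck 40 x 30 mm up to 36 mm, then an upright yellow handle 34 mm (x) x 26 mm (y) that ends 112 mm above the window, all centred on its z axis. Origin: centre of the window's underside; z up the handle. Grip the handle across y about 90 mm above the window.
- lamp_face (a point): Centre of the lamp's window, the flat underside of its head (the lamp's origin).
- rail: Fixed aluminium guide rail on a dark panel and teal feet, between lamp and bed: 400 mm long (x), 50 mm wide (y) at most, top 120 mm above the bench. Turned up to 0.1 rad. Origin: under its centre, on the bench.
- ink_cyan: Bystander: loose white ink bottle with a cyan label, 42 mm across, 100 mm high. Origin: centre of its underside.
- ink_magenta: Bystander: loose white ink bottle with a magenta label, 42 mm across, 100 mm high. Origin: centre of its underside.
- tape: Bystander: loose orange tape roll lying flat, 84 mm across, 24 mm high. Origin: centre of its underside.
Not all that is in view belongs to the job. There is more than one size of the lamp; the one meant has the size given above. Several things look just like the pin: the one meant starts farthest to the robot's left.

How it is judged:
By the outcome, as a careful person would: the job done as asked, in the order asked, and still so for the second after the job is handed in, while the arm keeps its last pose, push and grip.
It also fails if it takes over 58 s, if anything falls off the work surface, if the arm or the gripper's body presses on something with over 40 N, if the wrist force passes 120 N, or if a joint passes its speed limit or range.

## Working session

There is one attempt and no reset: what is moved stays moved. The work goes in short steps, each a Python script; the robot and the scene stay as the last script left them, time stands still between calls to the robot, and variables do not carry over. Pictures are saved under pics/ and viewed, and the job is handed in when it is done.

```bash
ls; mkdir -p pics
python3 - <<'E'
from station import robot, fingers, vision, workorder, recognise
import cv2
for n in ("scene","top","wrist"):
    im=vision.grab_frame(n); cv2.imwrite(f"pics/a_{n}.png",im[:,:,::-1])
    c=vision.calibration(n); print(n,{k:(v.round(4).tolist() if hasattr(v,'round') else v) for k,v in c.items()})
    for l in (["pin","holder","pin_hole","bed","wet_tag","wet_tag_face","lamp","rail","ink_cyan","ink_magenta","tape"] if n!="wrist" else []):
        print(l,[(round(d["p"],2),[round(float(x),1) for x in d["rect"]]) for d in recognise(l,n)])
print(robot.current_time_s(), robot.current_tool_pos(), robot.current_eef_rot())
E
```

```text
pics
scene {'mtx': [[473.3443, 0.0, 321.5115], [0.0, 473.3443, 240.3432], [0.0, 0.0, 1.0]], 'extrinsics': [[0.3777, 0.9259, 0.0061, -0.2192], [-0.7088, 0.2849, 0.6453, 0.3318], [0.5957, -0.2481, 0.7639, -1.3055], [0.0, 0.0, 0.0, 1.0]]}
pin [(0.66, [412.4, 193.0, 14.0, 33.8]), (0.56, [456.2, 186.2, 9.5, 23.7]), (0.39, [185.0, 364.4, 34.6, 42.4])]
holder [(0.88, [450.8, 200.7, 34.2, 26.5])]
pin_hole [(0.83, [385.4, 252.8, 120.1, 101.3])]
bed [(0.61, [383.6, 254.8, 121.6, 103.6]), (0.38, [408.6, 241.2, 20.4, 22.7])]
wet_tag [(0.87, [409.9, 243.3, 18.4, 20.6])]
wet_tag_face []
lamp [(0.78, [153.4, 293.7, 28.4, 32.2]), (0.74, [207.9, 235.4, 27.2, 30.2]), (0.61, [201.4, 272.3, 39.1, 60.6])]
rail [(0.9, [287.8, 278.6, 104.1, 194.8])]
ink_cyan [(0.6, [182.8, 365.2, 29.0, 40.5]), (0.33, [407.4, 242.1, 17.6, 20.1])]
ink_magenta [(0.66, [145.6, 237.1, 26.9, 38.1]), (0.63, [182.8, 365.1, 29.1, 38.5])]
tape []
top {'mtx': [[463.0994, 0.0, 316.2204], [0.0, 463.0994, 241.436], [0.0, 0.0, 1.0]], 'extrinsics': [[0.024, -0.9997, -0.0042, 0.034], [0.9967, 0.0236, 0.0774, -0.5405], [-0.0772, -0.0061, 0.
[... 250 characters left out ...]
216.6, 17.9, 24.5]), (0.36, [189.9, 258.9, 22.1, 27.1])]
lamp [(0.86, [430.3, 259.3, 29.2, 32.4]), (0.86, [469.5, 257.9, 26.6, 12.5]), (0.55, [414.1, 302.9, 17.6, 20.7])]
rail [(0.81, [370.8, 229.2, 32.1, 174.9])]
ink_cyan [(0.78, [458.2, 187.3, 21.4, 18.6]), (0.29, [183.5, 256.2, 12.8, 9.3])]
ink_magenta [(0.66, [465.0, 315.8, 23.7, 20.0])]
tape [(0.89, [181.8, 214.3, 36.1, 33.5])]
wrist {'mtx': [[412.4959, 0.0, 321.8853], [0.0, 412.4959, 233.6451], [0.0, 0.0, 1.0]], 'T_tool_cam': [[0.0005, 0.9489, 0.3157, 0.0822], [1.0, -0.0005, 0.0001, -0.0001], [0.0002, 0.3157, -0.9489, -0.1261], [0.0, 0.0, 0.0, 1.0]]}
1.25 [0.15924978 0.52645438 0.24831759] [1.79997392e+02 8.70258117e-04 1.63171692e+02]
```

View pics/a_scene.png

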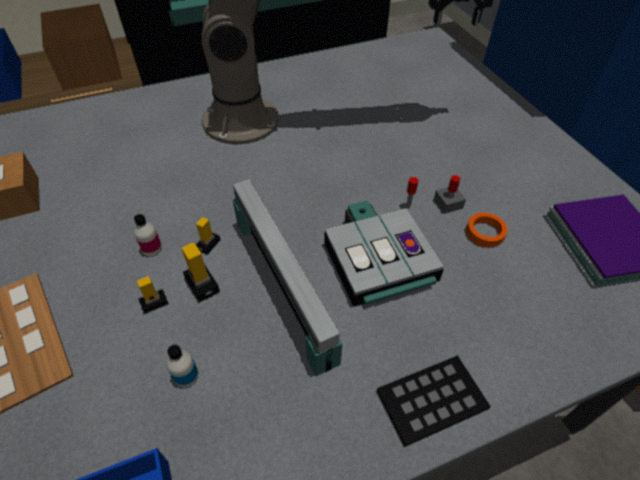

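View pics/a_top.png

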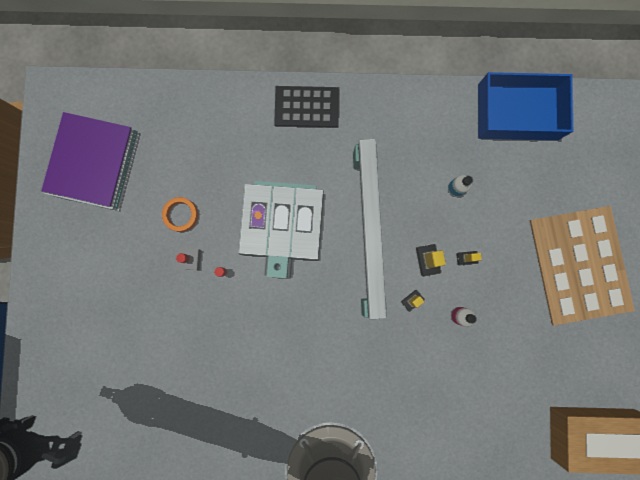

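View pics/a_wrist.png

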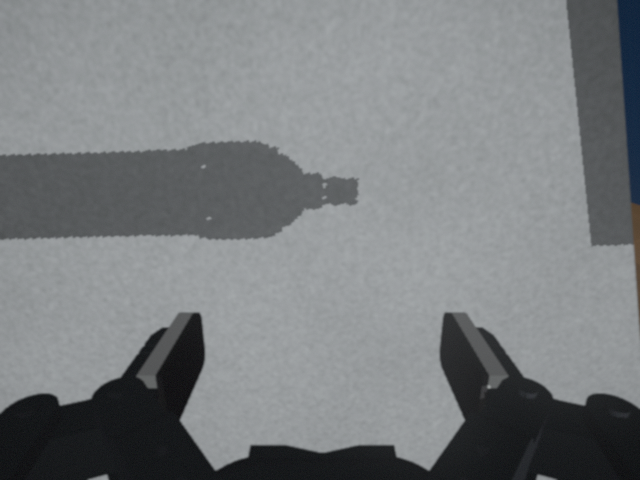

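Run:
```python
import cv2
a=cv2.imread("pics/a_top.png")[150:340,150:350]; cv2.imwrite("pics/b_top1.png",cv2.resize(a,None,fx=3,fy=3,interpolation=cv2.INTER_CUBIC))
a=cv2.imread("pics/a_top.png")[150:340,340:540]; cv2.imwrite("pics/b_top2.png",cv2.resize(a,None,fx=3,fy=3,interpolation=cv2.INTER_CUBIC))
a=cv2.imread("pics/a_scene.png")[150:310,310:510]; cv2.imwrite("pics/b_sc1.png",cv2.resize(a,None,fx=3.5,fy=3.5,interpolation=cv2.INTER_CUBIC))
a=cv2.imread("pics/a_scene.png")[200:400,110:310]; cv2.imwrite("pics/b_sc2.png",cv2.resize(a,None,fx=3,fy=3,interpolation=cv2.INTER_CUBIC))
```

```text
(no output)
```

View pics/b_top1.png

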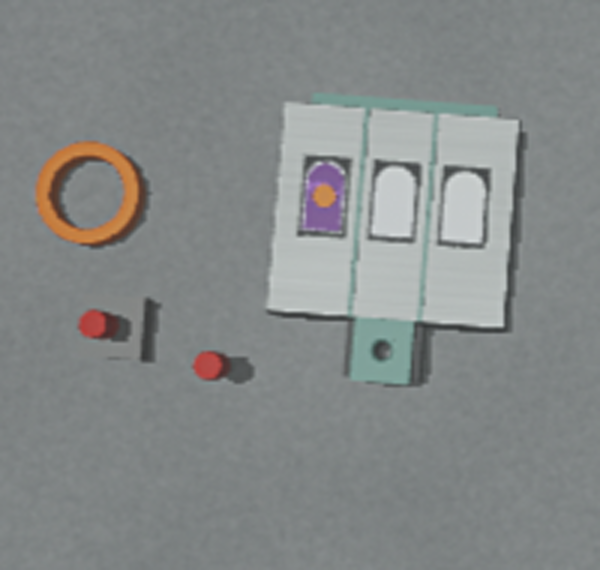

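View pics/b_top2.png

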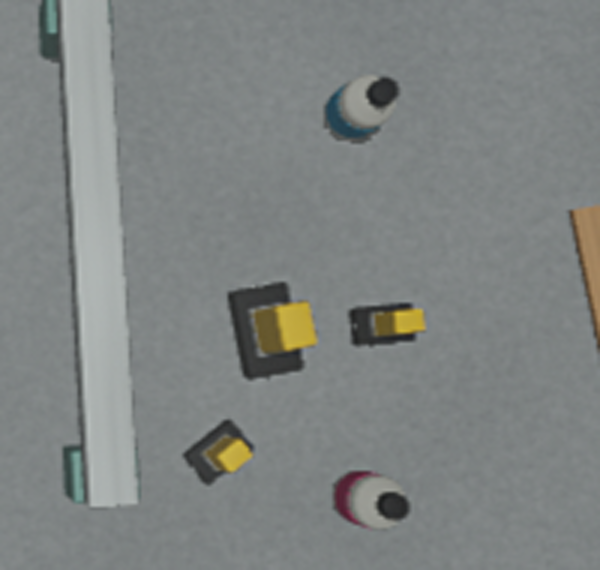

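View pics/b_sc1.png

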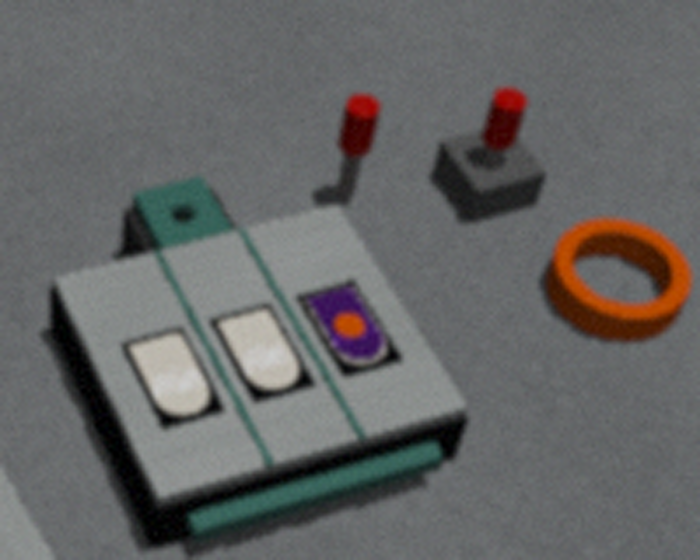

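View pics/b_sc2.png

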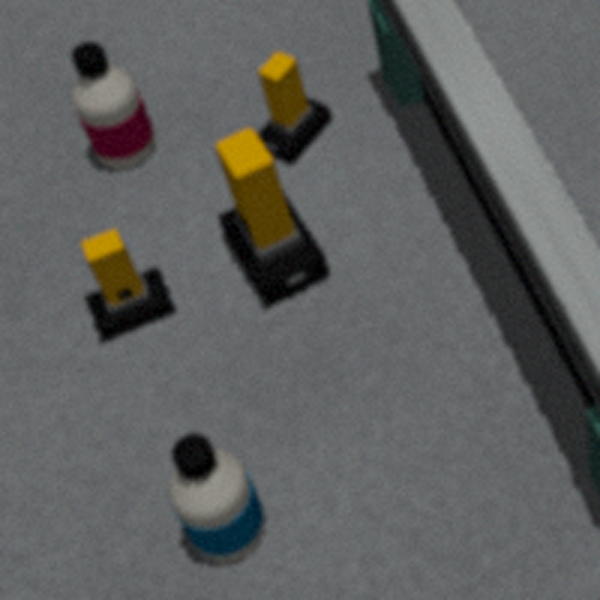

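Pin candidates: top (183,258), standing in the holder, and top (221,271), free-standing. Image left is +y, so I choose (183,258). Lamp candidates: top (430,259), which is large, and the small ones at (470,258) and (414,302). I choose the large one. The wet tag is at top (258,217). Next I compute positions.

```bash
cat > h.py <<'E'
import numpy as np, cv2
from scipy.spatial.transform import Rotation as R
F=np.diag([1,-1,-1.])
def cam(c,toolpos=None,toolrot=None):
    if "extrinsics" in c:
        E=np.array(c["extrinsics"])
    else:
        T=np.eye(4);T[:3,:3]=R.from_euler("xyz",toolrot,degrees=True).as_matrix();T[:3,3]=toolpos
        E=np.linalg.inv(T@np.array(c["T_tool_cam"]))
    return np.array(c["mtx"]),E
def proj(c,P):
    K,E=c;P=np.atleast_2d(P);q=(E[:3,:3]@P.T).T+E[:3,3];q=(K@(F@q.T)).T;return q[:,:2]/q[:,2:]
def onz(c,uv,z):
    K,E=c;uv=np.atleast_2d(uv);d=(E[:3,:3].T@F@np.linalg.inv(K)@np.c_[uv,np.ones(len(uv))].T).T
    o=-E[:3,:3].T@E[:3,3];return o+d*((z-o[2])/d[:,2])[:,None]
E
cat > e.py <<'E'
from station import vision
from h import *
from scipy.optimize import least_squares
C={n:cam(vision.calibration(n)) for n in("top","scene")}
I={n:cv2.cvtColor(cv2.imread(f"pics/a_{n}.png"),cv2.COLOR_BGR2HSV) for n in C}
def blobs(n,lo,hi,amin=15):
    m=cv2.inRange(I[n],lo,hi);k,l,s,c=cv2.connectedComponentsWithStats(m)
    return [(c[i].round(1).tolist(),s[i].tolist()) for i in range(1,k) if s[i,4]>=amin]
for n in C:
    print(n,"red",blobs(n,(0,150,60),(4,255,255)))
    print(n,"yel",blobs(n,(20,140,60),(30,255,255)))
    print(n,"pur",blobs(n,(125,80,40),(150,255,255)))
    print(n,"ora",blobs(n,(5,140,60),(18,255,255)))
    print(n,"teal",blobs(n,(75,60,40),(95,255,255)))
print("pins", onz(C["top"],[[182.5,258],[220.5,271.5]],.081))
E
python3 e.py
```

```text
top red [([180.6, 257.6], [177, 254, 8, 8, 58]), ([218.9, 271.5], [215, 268, 9, 8, 58])]
top yel [([435.8, 258.6], [425, 251, 20, 16, 224]), ([473.1, 256.7], [466, 253, 15, 9, 110]), ([417.2, 301.2], [412, 296, 12, 11, 84])]
top pur [([86.0, 158.8], [41, 112, 90, 94, 5754]), ([257.4, 216.1], [252, 205, 12, 22, 157])]
top ora [([179.1, 213.8], [162, 197, 35, 34, 429]), ([257.7, 214.8], [255, 212, 6, 7, 32])]
top teal [([133.6, 137.6], [132, 131, 4, 13, 21]), ([356.3, 153.2], [355, 145, 4, 16, 54]), ([127.2, 161.9], [123, 146, 10, 32, 50]), ([118.5, 194.3], [115, 179, 9, 29, 53]), ([364.8, 309.1], [363, 300, 5, 17, 41])]
scene red [([454.6, 181.9], [451, 175, 9, 17, 89]), ([412.9, 183.6], [409, 177, 9, 18, 94])]
scene yel [([204.0, 229.1], [196, 217, 17, 25, 262]), ([194.8, 261.5], [182, 243, 26, 40, 573]), ([146.6, 287.9], [137, 277, 20, 25, 274])]
scene pur [([606.5, 231.8], [554, 194, 86, 84, 4703]), ([408.6, 241.4], [398, 232, 22, 20, 195])]
scene ora [([85.8, 32.5], [78, 27, 17, 13, 61]), ([72.4, 35.0], [66, 31, 11, 8, 24]), ([14.0, 183.3], [0, 153, 37, 63, 1238]), ([2.6, 215.3], [0, 212, 8, 7, 25]), ([486.2, 229.3], [466, 212, 42, 35, 851]), ([409.4, 242.3], [406, 240, 8, 6, 37]), ([30.7, 346.4], [0, 275, 72, 137, 4634])]
scene teal [([186.6, 8.3], [170, 0, 39, 25, 501]), ([268.2, 3.9], [260, 0, 21, 10, 83]), ([238.2, 208.4], [233, 199, 14, 21, 84]), ([361.2, 212.3], [348, 201, 28, 47, 393]), ([591.1, 259.5], [548, 212, 92, 73, 415]), ([389.5, 234.1], [379, 216, 22, 37, 47]), ([244.6, 227.9], [240, 221, 10, 15, 47]), ([378.2, 265.8], [369, 249, 19, 34, 48]), ([407.1, 264.1], [401, 254, 13, 21, 30]), ([399.2, 289.6], [364, 276, 73, 29, 622]), ([316.4, 355.0], [306, 336, 21, 39, 269]), ([336.8, 353.6], [332, 340, 10, 27, 130])]
pins [[0.48974388 0.35089863 0.081     ]
 [0.46107846 0.26284349 0.081     ]]
```

Run:
```python
from e import *
t=C["top"]
print("hole",onz(t,[[277.3,266.6]],.05),"tag",onz(t,[[257.5,217]],.052))
print("plate", onz(t,[[245,184.3],[323,190],[318,259],[239.5,253.5]],.05))
print("lamp head", onz(t,[[417,248],[436,245]],.024), onz(t,[[423,275.5],[441,272]],.024))
print("handle top", onz(t,[[432.5,251.5],[444,250],[445.5,264.5],[435,267]],.112))
print("rail top", onz(t,[[361,139],[375,139],[386,318],[370,319]],.12))
print("holder", onz(t,[[199,258]],.03))
```

```text
top red [([180.6, 257.6], [177, 254, 8, 8, 58]), ([218.9, 271.5], [215, 268, 9, 8, 58])]
top yel [([435.8, 258.6], [425, 251, 20, 16, 224]), ([473.1, 256.7], [466, 253, 15, 9, 110]), ([417.2, 301.2], [412, 296, 12, 11, 84])]
top pur [([86.0, 158.8], [41, 112, 90, 94, 5754]), ([257.4, 216.1], [252, 205, 12, 22, 157])]
top ora [([179.1, 213.8], [162, 197, 35, 34, 429]), ([257.7, 214.8], [255, 212, 6, 7, 32])]
top teal [([133.6, 137.6], [132, 131, 4, 13, 21]), ([356.3, 153.2], [355, 145, 4, 16, 54]), ([127.2, 161.9], [123, 146, 10, 32, 50]), ([118.5, 194.3], [115, 179, 9, 29, 53]), ([364.8, 309.1], [363, 300, 5, 17, 41])]
scene red [([454.6, 181.9], [451, 175, 9, 17, 89]), ([412.9, 183.6], [409, 177, 9, 18, 94])]
scene yel [([204.0, 229.1], [196, 217, 17, 25, 262]), ([194.8, 261.5], [182, 243, 26, 40, 573]), ([146.6, 287.9], [137, 277, 20, 25, 274])]
scene pur [([606.5, 231.8], [554, 194, 86, 84, 4703]), ([408.6, 241.4], [398, 232, 22, 20, 195])]
scene ora [([85.8, 32.5], [78, 27, 17, 13, 61]), ([72.4, 35.0], [66, 31, 11, 8, 24]), ([14.0, 183.3], [0, 153, 37, 63, 1238]), ([2.6, 215.3], 
[... 817 characters left out ...]
 ]]
plate [[0.6695566  0.21935181 0.05      ]
 [0.66014478 0.03357466 0.05      ]
 [0.49605733 0.04156158 0.05      ]
 [0.50458877 0.22637429 0.05      ]]
lamp head [[ 0.52921469 -0.19586406  0.024     ]
 [ 0.5375321  -0.24147939  0.024     ]] [[ 0.46357423 -0.21068716  0.024     ]
 [ 0.47296976 -0.2537003   0.024     ]]
handle top [[ 0.51624499 -0.21153477  0.112     ]
 [ 0.52017533 -0.23694791  0.112     ]
 [ 0.48816989 -0.24034206  0.112     ]
 [ 0.48210044 -0.21720483  0.112     ]]
rail top [[ 0.76433813 -0.04845907  0.12      ]
 [ 0.76504975 -0.07979548  0.12      ]
 [ 0.36861422 -0.10931179  0.12      ]
 [ 0.36561564 -0.07459824  0.12      ]]
holder [[0.49245571 0.3263803  0.03      ]]
```

```bash
cat > view.py <<'E'
import sys,json
from station import robot, fingers, vision, recognise
import cv2
def shot(tag,cam="wrist"):
    p=robot.current_tool_pos();r=robot.current_eef_rot();im=vision.grab_frame(cam)
    cv2.imwrite(f"pics/{tag}.png",im[:,:,::-1]);json.dump([list(map(float,p)),list(map(float,r))],open(f"pics/{tag}.json","w"))
    return im
E
python3 - <<'E'
from view import *
robot.move_to([.48,.22,.28],[180,0,90]); 
shot("w1"); print(robot.current_time_s(),robot.current_tool_pos(),robot.current_joint_positions(),robot.current_contact_force())
for l in("pin","pin_hole","wet_tag","holder"): print(l,[(round(d["p"],2),[round(float(x),1) for x in d["rect"]]) for d in recognise(l,"wrist")])
E
```

```text
2.9333 [0.47892784 0.22230393 0.27962455] [-49.38775948  15.25986971  29.01612209  87.55824685  -7.5266895
  79.16035278 -19.55304291] [-0.47403069  0.32369492  0.38780683]
pin [(0.88, [340.9, 25.1, 33.5, 39.7]), (0.66, [300.9, 143.4, 25.9, 29.1])]
pin_hole [(0.64, [415.3, 273.5, 250.6, 192.4])]
wet_tag [(0.83, [450.0, 235.5, 61.7, 36.2])]
holder [(0.74, [337.3, 32.8, 64.8, 63.9])]
```

View pics/w1.png

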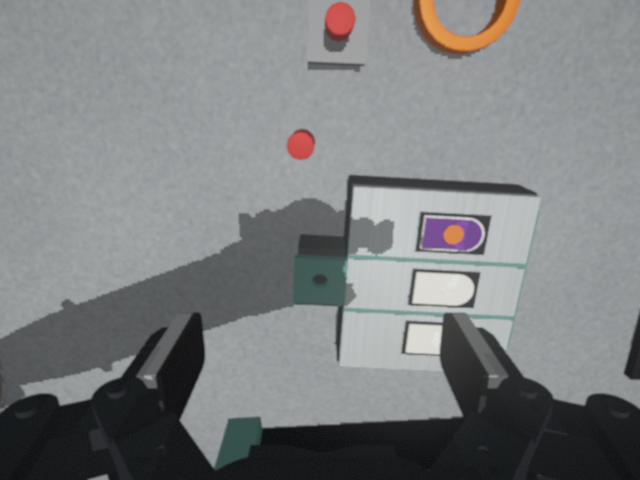

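The picture shows the pin in the holder at (341,20), the spare pin at (300,145), the hole at (320,280) and the wet tag at (454,234).

Run:
```python
from view import *
from h import *
im=cv2.imread("pics/w1.png");hsv=cv2.cvtColor(im,cv2.COLOR_BGR2HSV)
c=cam(vision.calibration("wrist"),*json.load(open("pics/w1.json")))
def bl(lo,hi,a=40):
    m=cv2.inRange(hsv,lo,hi);k,l,s,ce=cv2.connectedComponentsWithStats(m)
    return [(ce[i].round(1).tolist(),s[i].tolist()) for i in range(1,k) if s[i,4]>=a]
print(bl((0,150,60),(4,255,255)),bl((172,120,60),(180,255,255)));print(bl((5,140,60),(18,255,255)));print(bl((125,80,40),(150,255,255)))
print("bright",bl((0,0,150),(180,60,255),1500))
print(onz(c,[[454,234]],.052),onz(c,[[320,280]],.05))
a=cv2.resize(im[0:90,280:400],None,fx=5,fy=5,interpolation=cv2.INTER_CUBIC)
b=cv2.resize(im[220:320,270:390],None,fx=5,fy=5,interpolation=cv2.INTER_CUBIC)
cv2.imwrite("pics/w1a.png",a);cv2.imwrite("pics/w1b.png",np.clip(b*2.0,0,255).astype('u1'))
```

```text
[([339.7, 19.1], [326, 3, 28, 32, 705]), ([300.4, 144.7], [288, 131, 25, 28, 528])] []
[([463.2, 27.1], [415, 0, 105, 53, 2398]), ([452.9, 234.0], [445, 226, 18, 17, 241])]
[([450.0, 233.8], [423, 219, 58, 31, 1146])]
bright [([327.3, 194.7], [0, 0, 640, 464, 187616]), ([463.1, 15.1], [434, 0, 60, 36, 1594]), ([441.9, 288.7], [412, 272, 62, 34, 1808]), ([78.0, 383.1], [23, 357, 110, 47, 1659])]
[[0.59713322 0.1864049  0.052     ]] [[0.47619194 0.13934202 0.05      ]]
```

View pics/w1a.png

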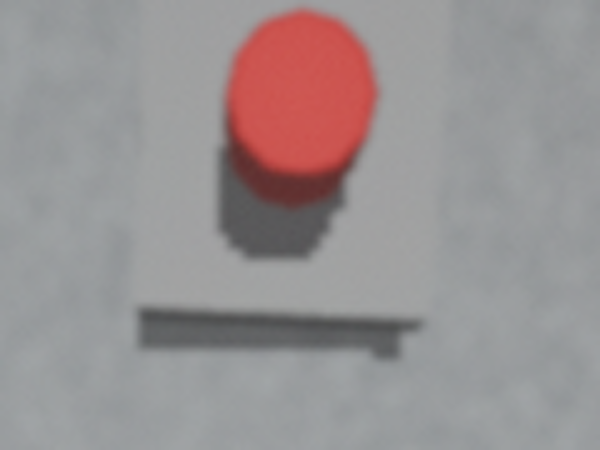

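View pics/w1b.png

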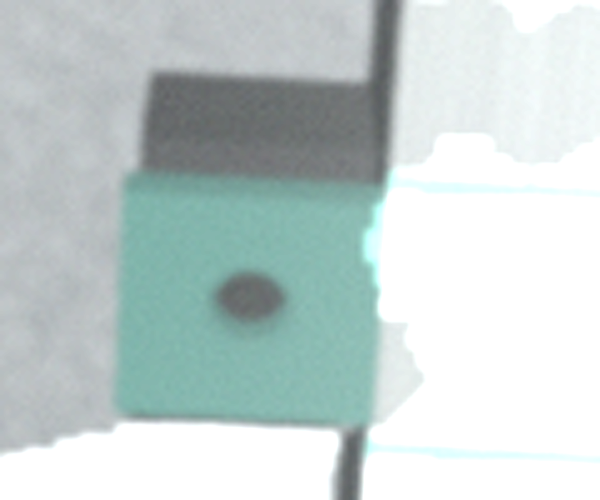

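Run:
```python
from view import *
from h import *
c=cam(vision.calibration("wrist"),*json.load(open("pics/w1.json")))
p=onz(c,[[340.4,18.4]],.081)[0];print(p,onz(c,[[320,279.4]],.05))
robot.move_to([p[0],p[1],.18],[180,0,90]); fingers.gripper_to(.6,40)
robot.pause(.2);shot("w2"); print(robot.current_time_s(),robot.current_tool_pos(),robot.current_finger_gap())
```

```text
[0.49005837 0.35618929 0.081     ] [[0.47618986 0.13996165 0.05      ]]
4.5333 [0.48999897 0.35621349 0.17995834] 0.6009406105238081
```

View pics/w2.png

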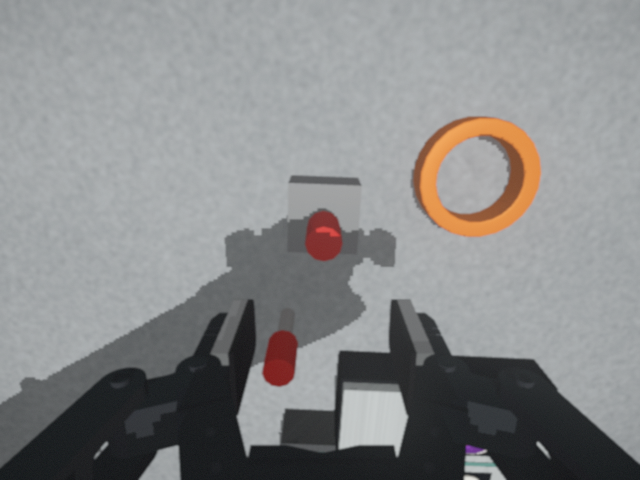

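Run:
```python
from view import *
from h import *
c=cam(vision.calibration("wrist"),*json.load(open("pics/w2.json")))
im=cv2.imread("pics/w2.png")[190:275,275:375]
cv2.imwrite("pics/w2a.png",cv2.resize(np.clip(im*1.5,0,255).astype('u1'),None,fx=6,fy=6,interpolation=cv2.INTER_CUBIC))
def outline(x,y,z,r):
    a=np.linspace(0,6.28,9)[:-1];return proj(c,np.c_[x+r*np.cos(a),y+r*np.sin(a),z+0*a])
for y in(.352,.356): 
  q=outline(.490,y,.081,.011);print(y,proj(c,[.49,y,.081]),q.min(0),q.max(0)); q=outline(.490,y,.045,.011);print(" low",q.min(0),q.max(0))
```

```text
0.352 [[323.68592062 250.89804893]] [304.82884217 232.9967458 ] [342.54239103 268.28987469]
 low [306.94948307 215.79648668] [339.97489199 247.18653878]
0.356 [[323.69876814 244.44858705]] [304.74218938 226.35647815] [342.6547323  262.02311047]
 low [306.88344423 209.91569153] [340.06134862 241.59634581]
```

View pics/w2a.png

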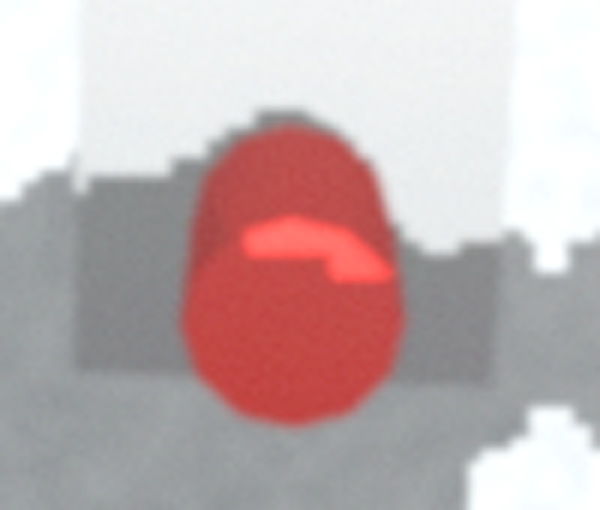

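Run:
```python
from view import *
robot.line_to([.490,.356,.067],velocity=.12)
print(robot.current_contact_force())
fingers.gripper_to(0,60); print(robot.current_finger_gap(),robot.current_contact_force(),robot.current_tool_pos())
robot.line_to([.490,.356,.14],velocity=.12)
shot("w3");shot("s3","scene"); print(robot.current_time_s(),robot.current_tool_pos(),robot.current_finger_gap(),robot.current_contact_force())
```

```text
[-0.25969281 -0.44811876  0.20228619]
0.23677389904947363 [-0.43115218 -0.02738839  3.00733495] [0.49066147 0.35639608 0.06801206]
6.8583 [0.48906044 0.35547775 0.13856414] 0.23724833433694248 [-0.48818606  0.22631459 -0.3652281 ]
```

View pics/w3.png

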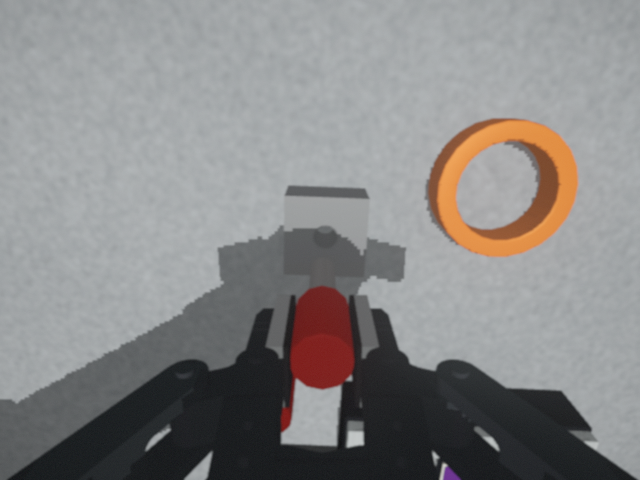

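Run:
```python
from view import *
from h import *
pr=json.load(open("pics/w3.json"));c=cam(vision.calibration("wrist"),*pr)
im=cv2.imread("pics/w3.png")[220:400,260:400]
cv2.imwrite("pics/w3a.png",cv2.resize(np.clip(im*2.,0,255).astype('u1'),None,fx=4,fy=4,interpolation=cv2.INTER_CUBIC))
x,y,z=pr[0]; z0=z+.002-.069
a=np.linspace(0,6.28,33)
for h,r in((.081,.011),(.045,.011),(.045,.006),(0,.006),(0,.004)):
    q=proj(c,np.c_[x+r*np.cos(a),y+r*np.sin(a),z0+h+0*a]);print(h,r,((q.min(0)-[260,220])*4).round(),((q.max(0)-[260,220])*4).round())
```

```text
0.081 0.011 [123. 457.] [398. 690.]
0.045 0.011 [149. 257.] [368. 451.]
0.045 0.006 [199. 302.] [318. 409.]
0 0.006 [210. 138.] [304. 225.]
0 0.004 [225. 152.] [289. 211.]
```

View pics/w3a.png

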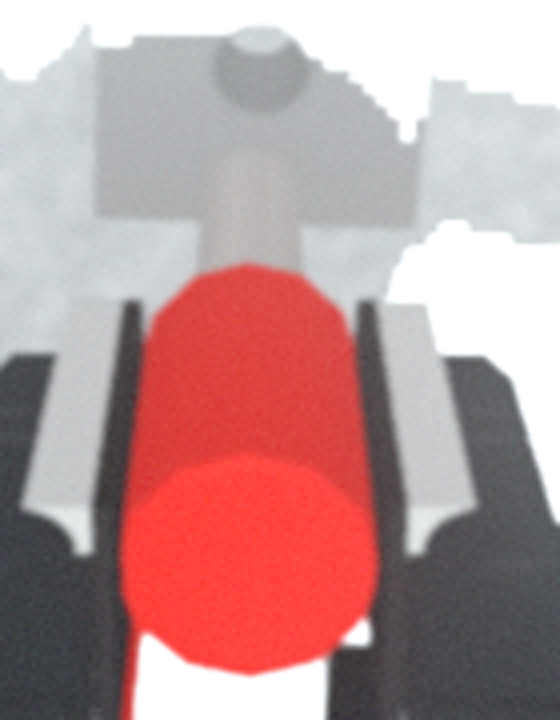

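View pics/s3.png

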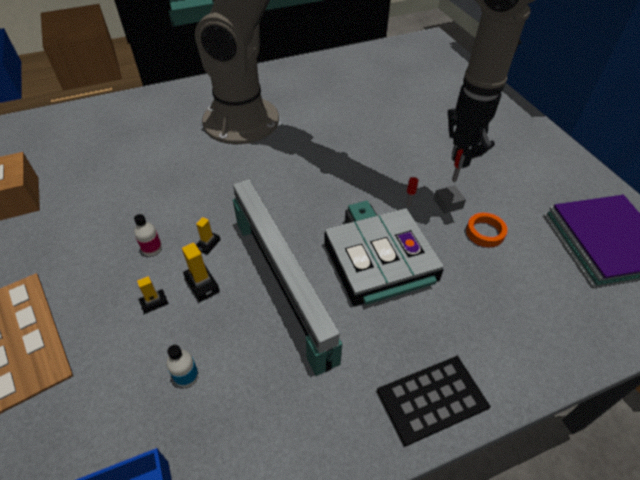

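Pin held, with a slight tilt of about 1.5°. I'll carry it high over the spare pin to just above the hole and compare foot and hole in the same picture.

Run:
```python
from view import *
robot.line_to([.490,.356,.20],velocity=.2)
robot.line_to([.4765,.140,.20],velocity=.25)
robot.line_to([.4765,.140,.14],velocity=.12)
robot.pause(.3)
shot("w4");shot("s4","scene"); print(robot.current_time_s(),robot.current_tool_pos(),robot.current_finger_gap(),robot.current_contact_force())
import numpy as np
im=cv2.imread("pics/w4.png")[200:400,250:410]
cv2.imwrite("pics/w4a.png",cv2.resize(np.clip(im*2.5,0,255).astype('u1'),None,fx=3,fy=3,interpolation=cv2.INTER_CUBIC))
im=cv2.imread("pics/s4.png")[140:260,300:440]
cv2.imwrite("pics/s4a.png",cv2.resize(np.clip(im*1.5,0,255).astype('u1'),None,fx=4,fy=4,interpolation=cv2.INTER_CUBIC))
```

```text
9.375 [0.47674394 0.1400705  0.140401  ] 0.2380742787526267 [ 0.11888004 -0.62579505 -0.71979895]
```

View pics/w4a.png

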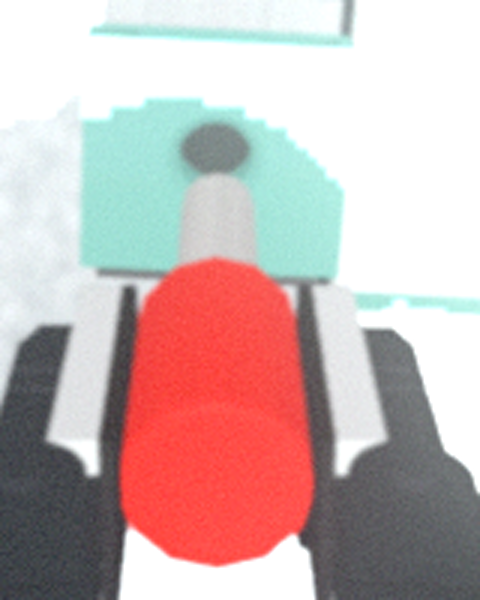

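View pics/s4a.png

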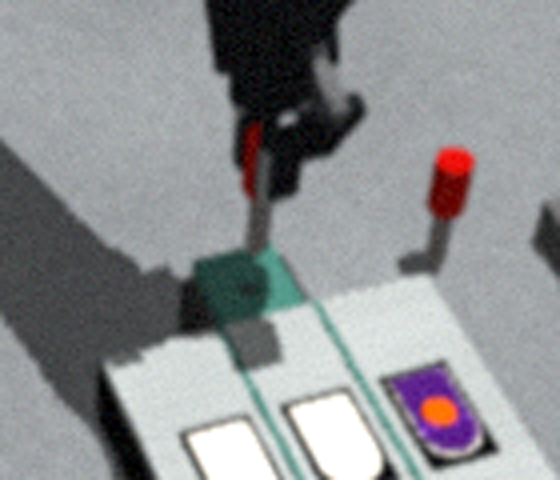

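Run:
```python
from view import *
from h import *
pr=json.load(open("pics/w4.json"));c=cam(vision.calibration("wrist"),*pr)
f=lambda u,v:[250+u/3,200+v/3]
print("hole",onz(c,[f(215,148)],.05), "diam px", onz(c,[f(181,148),f(250,148)],.05)[:,0])
x,y,z=pr[0];z0=z+.002-.069;a=np.linspace(0,6.28,65)
for h,r in((.081,.011),(.045,.011),(.002,.006),(0,.006),(0,.004)):
    q=(proj(c,np.c_[x+r*np.cos(a),y+r*np.sin(a),z0+h+0*a])-[250,200])*3;print(h,r,q.min(0).round(),q.max(0).round(),q.mean(0).round())
print("foot mid at z0", onz(c,[f(216.5,172)],z0))
```

```text
hole [[0.47589824 0.14011177 0.05      ]] diam px [0.46954163 0.48244232]
0.081 0.011 [123. 402.] [329. 578.] [227. 491.]
0.045 0.011 [142. 253.] [305. 399.] [225. 327.]
0.002 0.006 [186. 168.] [257. 234.] [222. 202.]
0 0.006 [186. 164.] [257. 230.] [222. 197.]
0 0.004 [198. 175.] [245. 219.] [222. 197.]
foot mid at z0 [[0.47612919 0.14468523 0.07364916]]
```

Run:
```python
from view import *
s=robot.line_to([.4767,.1403,.115],velocity=.08,f_stop=10)
print(s,robot.current_tool_pos(),robot.current_contact_force())
if not s:
    s=robot.line_to([.4767,.1403,.072],velocity=.06,f_stop=12)
    print(s,robot.current_tool_pos(),robot.current_contact_force())
robot.pause(.2)
shot("w5");shot("s5","scene"); print(robot.current_time_s(),robot.current_tool_pos(),robot.current_finger_gap(),robot.current_contact_force())
im=cv2.imread("pics/s5.png")[140:260,300:440]
cv2.imwrite("pics/s5a.png",cv2.resize(im,None,fx=4,fy=4,interpolation=cv2.INTER_CUBIC))
```

```text
False [0.47636338 0.13980588 0.11455358] [-0.83138793 -0.33381661 -0.79924666]
True [0.4767088  0.13906385 0.07299601] [-0.45830421 -1.54438975  5.16214359]
10.825 [0.47669367 0.13897912 0.07298518] 0.2390174263912198 [0.11700217 1.56049513 5.97382322]
```

View pics/s5a.png

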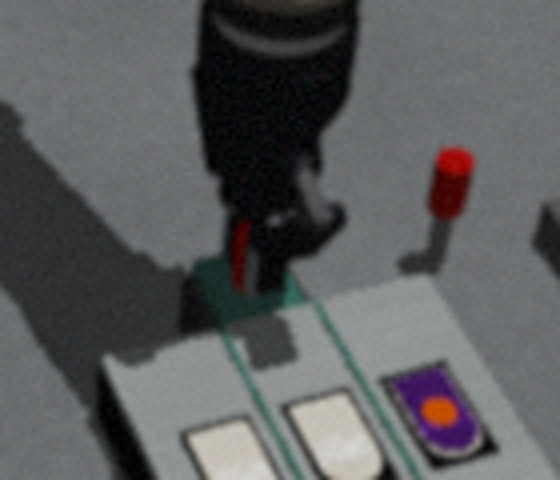

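View pics/w5.png

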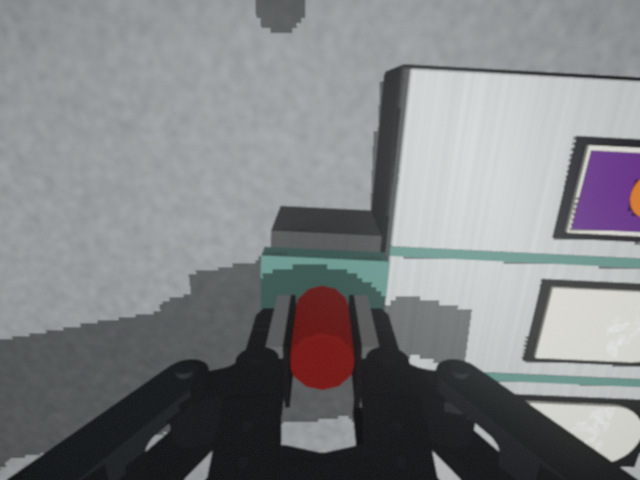

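Run:
```python
from view import *
fingers.gripper_to(.5); 
robot.line_to([.4767,.139,.20],velocity=.2)
robot.line_to([.50,.12,.27],velocity=.25)
robot.pause(.2)
shot("w6");shot("s6","scene"); print(robot.current_time_s(),robot.current_tool_pos(),robot.current_finger_gap(),robot.current_contact_force())
im=cv2.imread("pics/s6.png")[140:260,300:440]
cv2.imwrite("pics/s6a.png",cv2.resize(im,None,fx=4,fy=4,interpolation=cv2.INTER_CUBIC))
```

```text
12.7083 [0.49906861 0.12030895 0.26875972] 0.4979067735864627 [ 0.61301418 -0.06034558  0.73801089]
```

View pics/s6a.png

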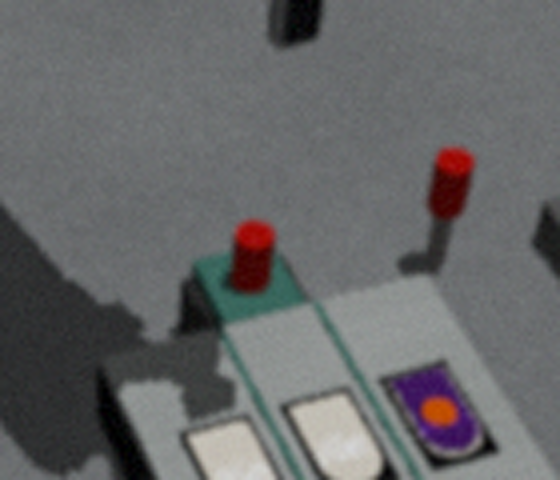

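View pics/w6.png

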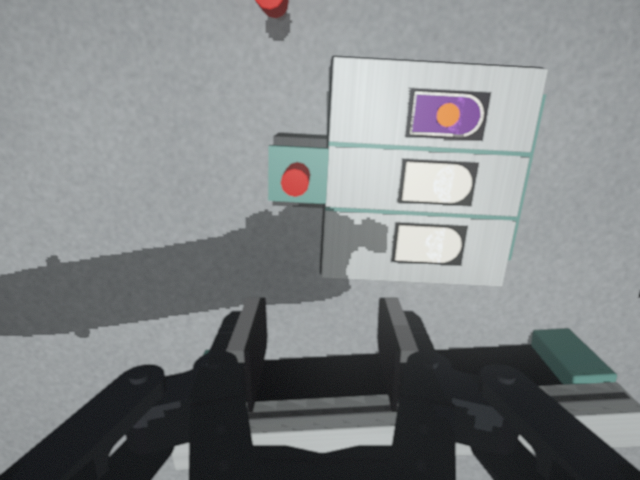

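The red head sits on the tongue with no shank visible, so the pin is home. Plate corners in w6 are about (332,57), (546,68), (503,286) and (323,274). Next is the bed fit.

Run:
```python
from view import *
from h import *
from scipy.optimize import least_squares
im=cv2.imread("pics/w6.png")
cv2.imwrite("pics/w6a.png",cv2.resize(im[40:300,300:570],None,fx=2.9,fy=2.3,interpolation=cv2.INTER_CUBIC)[:600])
cw=cam(vision.calibration("wrist"),*json.load(open("pics/w6.json")));ct=cam(vision.calibration("top"))
loc=np.array([[-65,95],[105,95],[105,-95],[-65,-95]])/1000
W=np.array([[332,57],[546.5,68.5],[503.5,286],[322.5,274]]);T=np.array([[245,184.3],[323,190],[318,259],[239.5,253.5]])[[3,0,1,2]]
def world(p,l,z):
    c,s=np.cos(p[2]),np.sin(p[2]);return np.c_[p[0]+c*l[:,0]-s*l[:,1],p[1]+s*l[:,0]+c*l[:,1],np.full(len(l),z)]
for n,cc,M in(("w",cw,W),("t",ct,T)):
    f=lambda p:(proj(cc,world(p,loc,.05))-M).ravel()
    r=least_squares(f,[.56,.15,0]);p=r.x
    print(n,p.round(4),np.degrees(p[2]),r.fun.round(1)); print(" hole",world(p,np.array([[-.0875,0]]),.05)," tag",world(p,np.array([[.03,.055]]),.052))
print("orange w6",onz(cw,[[448,115]],.052))
# tag purple-framing box
hsv=cv2.cvtColor(im,cv2.COLOR_BGR2HSV);m=cv2.inRange(hsv,(125,60,40),(155,255,255))|cv2.inRange(hsv,(5,140,60),(18,255,255))
m[:,:380]=0;k,l,s,ce=cv2.connectedComponentsWithStats(m);print([(ce[i].round(1),s[i]) for i in range(1,k) if s[i,4]>100])
```

```text
w [ 0.563   0.1328 -0.047 ] -2.690160586500229 [-1.8 -2.4  4.1 -2.8  0.6  2.4 -3.3  6. ]
 hole [[0.47562812 0.13691251 0.05      ]]  tag [[0.59558005 0.18633704 0.052     ]]
t [ 0.5627  0.1312 -0.0471] -2.699262461821389 [-1.2  1.  -0.7 -1.   1.  -1.2  0.9  1.2]
 hole [[0.47528413 0.13528198 0.05      ]]  tag [[0.59524391 0.18468746 0.052     ]]
orange w6 [[0.59649542 0.1863033  0.052     ]]
[(array([444.4, 114.2]), array([ 413,   95,   67,   39, 1732], dtype=int32)), (array([447.6, 114.5]), array([438, 104,  20,  22, 334], dtype=int32))]
```

View pics/w6a.png

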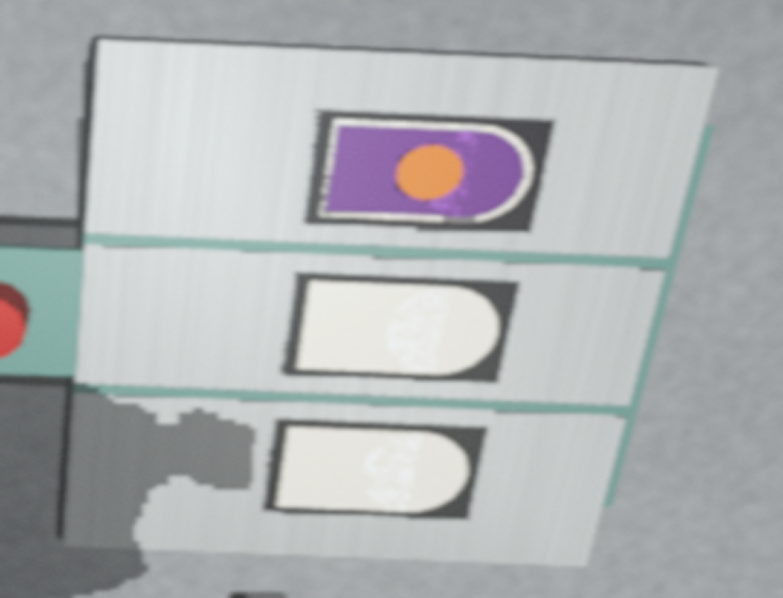

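Run:
```python
from view import *
import numpy as np
print(robot.current_joint_positions().round(0))
for pos,ys in(([.502,-.2265,.25],(12.5,-167.5)),([.502,-.2265,.088],(12.5,-167.5)),([.5955,.1865,.28],(-2.7,177.3)),([.5955,.1865,.155],(-2.7,177.3))):
    for y in ys:
        q=robot.inverse_kinematics(pos,[180,0,y]);print(pos,y,None if q is None else np.round(q))
```

```text
[-41.  14.  32.  91.  -7.  78.  -8.]
[0.502, -0.2265, 0.25] 12.5 [-17.  25.  57.  88. -21.  79. -36.]
[0.502, -0.2265, 0.25] -167.5 [ -1.  19.  31.  87. -10.  76. 134.]
[0.502, -0.2265, 0.088] 12.5 [-13.  34.  51. 100. -30.  60. -29.]
[0.502, -0.2265, 0.088] -167.5 [  5.  27.  24. 100. -13.  56. 136.]
[0.5955, 0.1865, 0.28] -2.7 [-46.  31.  46.  72. -22.  86. -96.]
[0.5955, 0.1865, 0.28] 177.3 [-30.  26.  17.  71.  -7.  84.  74.]
[0.5955, 0.1865, 0.155] -2.7 [-47.  36.  45.  83. -25.  72. -92.]
[0.5955, 0.1865, 0.155] 177.3 [-29.  30.  15.  83.  -8.  68.  75.]
```

Run:
```python
from view import *
robot.move_to([.5955,.1865,.24],[180,0,177.3]); robot.pause(.25)
shot("w7"); print(robot.current_time_s(),robot.current_tool_pos(),robot.current_eef_rot())
robot.line_to([.54,0,.28],velocity=.3)
robot.move_to([.502,-.2265,.25],[180,0,-167.5]); fingers.gripper_to(.65); robot.pause(.2)
shot("w8"); print(robot.current_time_s(),robot.current_tool_pos(),robot.current_eef_rot())
```

```text
14.3 [0.59541463 0.18647743 0.24026947] [1.79991040e+02 1.72927048e-02 1.77288098e+02]
16.5667 [ 0.50204556 -0.22638449  0.25008979] [-1.79997357e+02  8.94650648e-03 -1.67489539e+02]
```

View pics/w7.png

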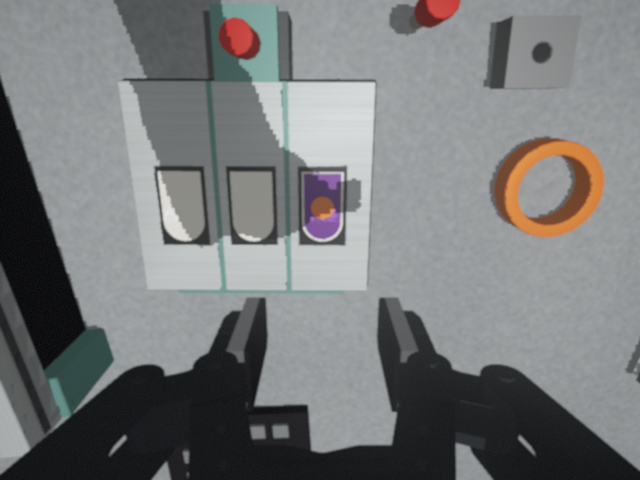

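View pics/w8.png

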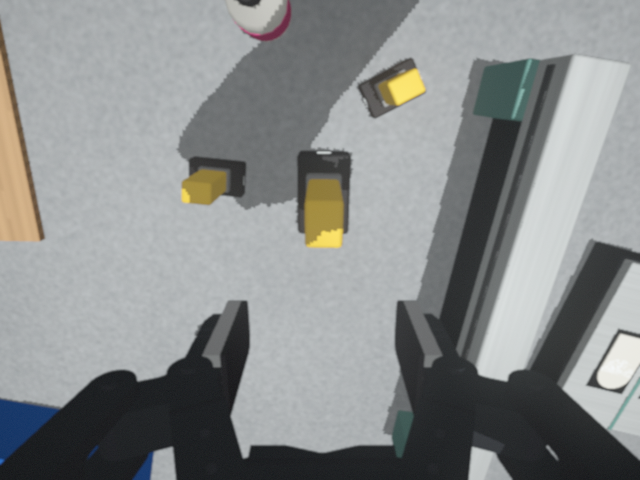

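Run:
```python
from view import *
import numpy as np
im=cv2.imread("pics/w7.png")[150:260,270:380];cv2.imwrite("pics/w7a.png",cv2.resize(np.clip(im*1.6,0,255).astype('u1'),None,fx=5,fy=5,interpolation=cv2.INTER_CUBIC))
im=cv2.imread("pics/w8.png")[140:260,270:380];cv2.imwrite("pics/w8a.png",cv2.resize(np.clip(im*2.,0,255).astype('u1'),None,fx=5,fy=5,interpolation=cv2.INTER_CUBIC))
```

```text
(no output)
```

View pics/w7a.png

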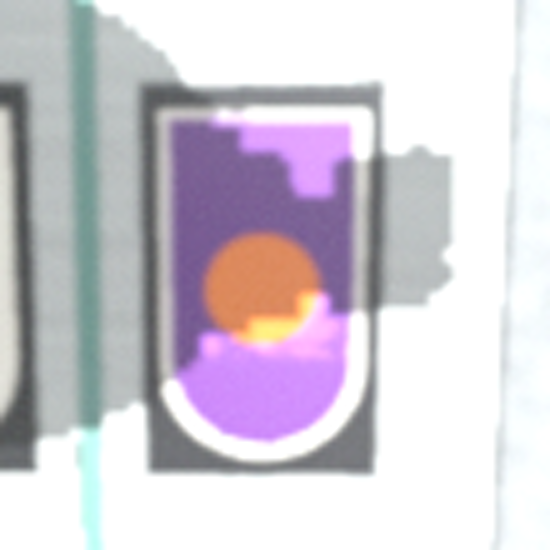

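View pics/w8a.png

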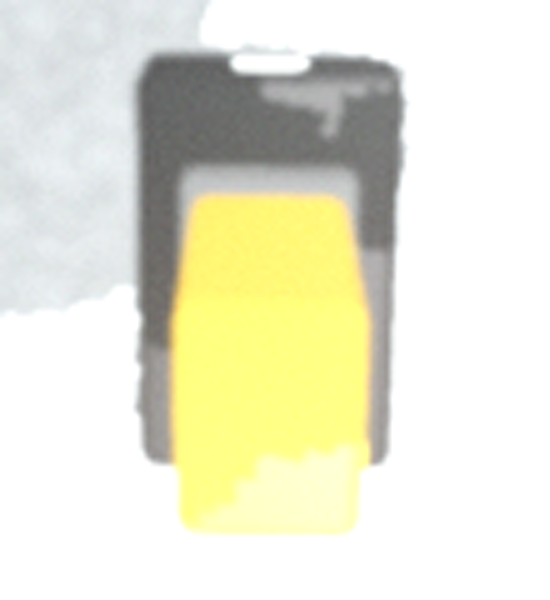

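Run:
```python
from view import *
from h import *
c=cam(vision.calibration("wrist"),*json.load(open("pics/w7.json")))
f=lambda L:np.array(L)/5+[270,150]
q=onz(c,f([(152,103),(378,103),(264,462),(262,288),(159,360),(370,360)]),.052);print("tag",q[:,:2].round(4).tolist())
mid=(q[0]+q[1])/2;print("len",np.linalg.norm(q[2]-mid),"wid",np.linalg.norm(q[0]-q[1]),"ctr",(mid+q[2])/2,"yaw",np.degrees(np.arctan2(*(q[2]-mid)[[1,0]])), "edge yaw",[np.degrees(np.arctan2(*(q[4+i]-q[i])[[1,0]])) for i in(0,1)])
P=np.array([(121.5,81),(376,80.5),(367,290),(148,290)]);q=onz(c,P,.05);print("plate",q[:,:2].round(4).tolist());print(np.linalg.norm(q-np.roll(q,1,0),axis=1))
ctr=q[:,:2].mean(0);print(ctr)
c=cam(vision.calibration("wrist"),*json.load(open("pics/w8.json")))
g=lambda L:np.array(L)/5+[270,140]
q=onz(c,g([(172,305),(371,305),(357,532),(183,532)]),.112);print("handle",q[:,:2].round(4).tolist(),q.mean(0),np.linalg.norm(q-np.roll(q,1,0),axis=1))
n=(q[0]+q[1])/2;m=(q[2]+q[3])/2;print("yaw",np.degrees(np.arctan2(*(m-n)[[1,0]])))
q=onz(c,g([(138,62),(402,62),(390,462),(145,462)]),.024);print("head",q[:,:2].round(4).tolist(),q.mean(0),np.linalg.norm(q-np.roll(q,1,0),axis=1))
n=(q[0]+q[1])/2;m=(q[2]+q[3])/2;print("yaw",np.degrees(np.arctan2(*(m-n)[[1,0]])))
```

```text
tag [[0.5664, 0.1718], [0.568, 0.2063], [0.6254, 0.1862], [0.5963, 0.1872], [0.6074, 0.1703], [0.609, 0.2039]]
len 0.058253851313325576 wid 0.03454824060302963 ctr [0.59628219 0.18763984 0.052     ] yaw -2.7978615800597755 edge yaw [np.float64(-2.074587406944075), np.float64(-3.4254083829326163)]
plate [[0.4961, 0.0472], [0.5044, 0.2301], [0.6706, 0.2216], [0.6619, 0.0363]]
[0.16612553 0.18315242 0.16642236 0.18547503]
[0.58324771 0.13380691]
handle [[0.488, -0.2407], [0.4824, -0.2152], [0.5137, -0.2096], [0.5189, -0.2328]] [ 0.500737   -0.22457811  0.112     ] [0.03181348 0.02617495 0.03182395 0.02373361]
yaw 12.289972934485835
head [[0.4701, -0.254], [0.4604, -0.2105], [0.53, -0.1956], [0.5395, -0.2386]] [ 0.50000823 -0.22466314  0.024     ] [0.07113026 0.04458802 0.07113    0.04404696]
yaw 12.283407555075092
```

Run:
```python
from view import *
robot.line_to([.5004,-.2246,.13],[180,0,-167.7],velocity=.2)
robot.line_to([.5004,-.2246,.088],velocity=.1)
print(robot.current_contact_force(),robot.current_tool_pos())
fingers.gripper_to(0,80); print(robot.current_finger_gap(),robot.current_contact_force(),robot.current_tool_pos())
robot.line_to([.5004,-.2246,.29],velocity=.15); robot.pause(.2)
shot("w9");shot("s9","scene"); print(robot.current_time_s(),robot.current_tool_pos(),robot.current_eef_rot(),robot.current_finger_gap(),robot.current_contact_force())
```

```text
[ 0.15791092 -0.51479782 -0.32809359] [ 0.50087488 -0.22492846  0.08857237]
0.29538364098852715 [-0.19362772 -1.68122764  3.28105148] [ 0.50123821 -0.22519124  0.08903477]
20.0583 [ 0.50026934 -0.22451956  0.2896227 ] [ 1.79979580e+02 -3.54825544e-02 -1.67700306e+02] 0.29560907655292434 [ 0.44173011 -0.9128241  -2.52873362]
```

View pics/w9.png

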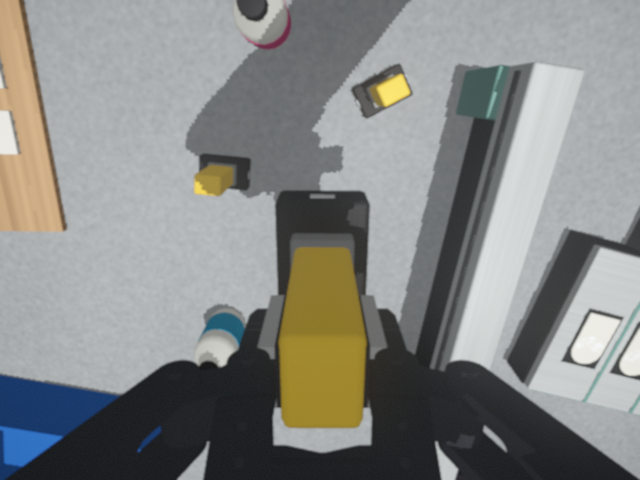

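View pics/s9.png

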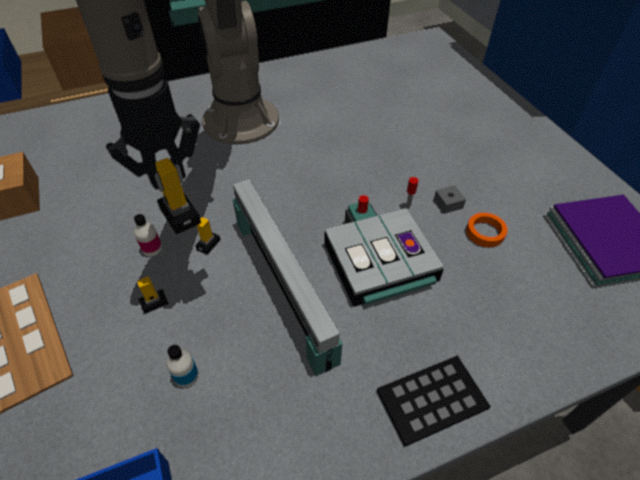

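Run:
```python
from view import *
from h import *
pr=json.load(open("pics/w9.json"));c=cam(vision.calibration("wrist"),*pr)
z0=pr[0][2]-.089;y=np.radians(pr[1][2]+180);A=np.array([[np.cos(y),-np.sin(y)],[np.sin(y),np.cos(y)]])
def P(x,yy,z): 
    v=A@[x,yy];return proj(c,[pr[0][0]+v[0],pr[0][1]+v[1],z0+z])[0].round(1)
for n,x,yy,z in(("head top near",-.036,.023,.024),("",-.036,-.023,.024),("head bot near",-.036,.023,0),("",-.036,-.023,0),("neck near",-.02,.015,.036),("",-.02,-.015,.036),("handle top near",-.017,.013,.112),("",-.017,-.013,.112),("handle top far",.017,.013,.112),("",.017,-.013,.112)): print(n,P(x,yy,z))
im=cv2.imread("pics/w9.png")[180:440,260:390];cv2.imwrite("pics/w9a.png",cv2.resize(np.clip(im*2.,0,255).astype('u1'),None,fx=3,fy=3,interpolation=cv2.INTER_CUBIC)[:,:])
cv2.imwrite("pics/w9a.png",cv2.resize(np.clip(im*2.,0,255).astype('u1'),None,fx=2.3,fy=2.3,interpolation=cv2.INTER_CUBIC))
```

```text
head top near [369.3 199. ]
 [272.5 199. ]
head bot near [364.4 188.4]
 [277.6 188.4]
neck near [353.5 239.1]
 [288.2 239.1]
handle top near [365.7 335.6]
 [275.1 335.6]
handle top far [362.  430.3]
 [278.9 430.3]
```

View pics/w9a.png

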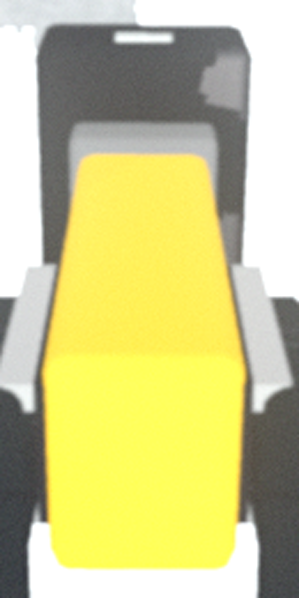

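Run:
```python
from view import *
robot.line_to([.596,.187,.29],[180,0,177.25],velocity=.2)
robot.line_to([.596,.187,.185],velocity=.12); robot.pause(.3)
shot("w10");shot("s10","scene");shot("t10","top"); print(robot.current_time_s(),robot.current_tool_pos(),robot.current_eef_rot(),robot.current_finger_gap(),robot.current_contact_force())
import numpy as np
im=cv2.imread("pics/s10.png")[130:300,310:500];cv2.imwrite("pics/s10a.png",cv2.resize(np.clip(im*1.6,0,255).astype('u1'),None,fx=3.5,fy=3.5,interpolation=cv2.INTER_CUBIC))
```

```text
23.8 [0.59605409 0.18704046 0.18518575] [1.79991783e+02 1.48993238e-02 1.77252028e+02] 0.29488870947422124 [-0.32319183 -0.03041534 -3.26958115]
```

View pics/w10.png

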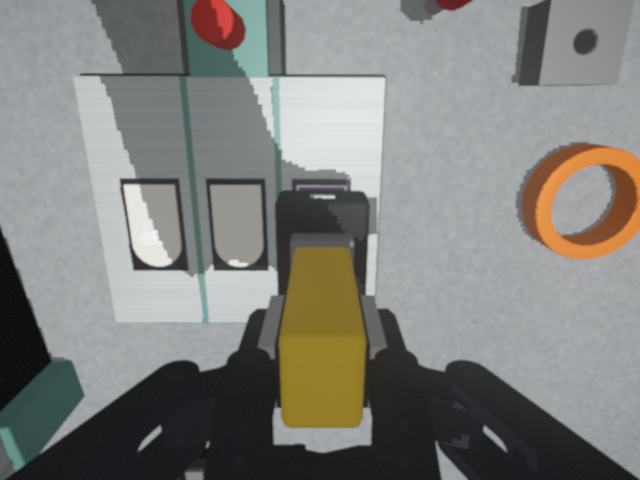

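View pics/s10a.png

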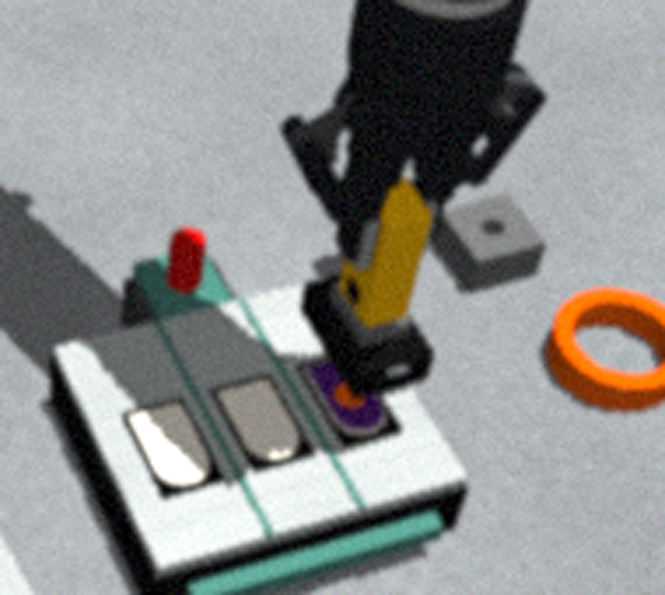

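Run:
```python
from view import *
robot.line_to([.5957,.187,.156],velocity=.05,f_stop=8); robot.pause(.4)
shot("w11");shot("s11","scene");shot("t11","top"); print(robot.current_time_s(),robot.current_tool_pos(),robot.current_eef_rot(),robot.current_finger_gap(),robot.current_contact_force())
import numpy as np
from h import *
im=cv2.imread("pics/s11.png")[130:300,310:500];cv2.imwrite("pics/s11a.png",cv2.resize(np.clip(im*1.6,0,255).astype('u1'),None,fx=3.5,fy=3.5,interpolation=cv2.INTER_CUBIC))
# overlay lamp model on scene
c=cam(vision.calibration("scene"));S=cv2.imread("pics/s11.png");S=cv2.resize(np.clip(S*1.6,0,255).astype('u1'),None,fx=4,fy=4,interpolation=cv2.INTER_CUBIC)
a=np.radians(-2.75);A=np.array([[np.cos(a),-np.sin(a)],[np.sin(a),np.cos(a)]])
def poly(ctr,hx,hy,z,col):
    v=(A@np.array([[hx,hy],[hx,-hy],[-hx,-hy],[-hx,hy]]).T).T+ctr
    q=(proj(c,np.c_[v,np.full(4,z)])*4+1.5).astype(int);cv2.polylines(S,[q],True,col,1)
p=robot.current_tool_pos()
z0=p[2]-.089
for z in(0,.024): poly(p[:2],.036,.023,z0+z,(0,255,0))
poly(p[:2],.017,.013,z0+.112,(255,255,0));poly([.5957,.187],.028,.016,.052,(0,0,255))
cv2.imwrite("pics/s11b.png",S[620:1120,1380:1980])
```

```text
25.0833 [0.59572295 0.18702491 0.1560621 ] [1.79997815e+02 6.17318570e-03 1.77253327e+02] 0.29384638385143486 [-0.76394328 -0.64442151 -2.71807925]
```

View pics/w11.png

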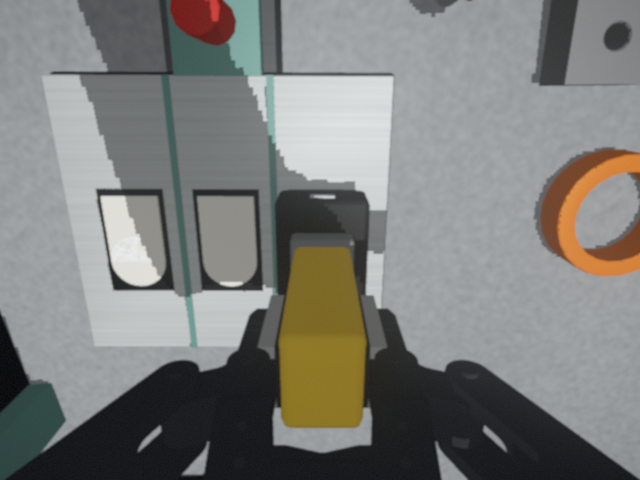

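View pics/s11b.png

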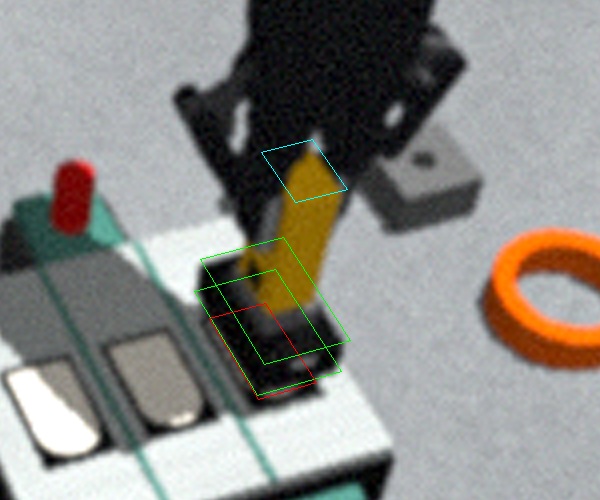

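View pics/t11.png

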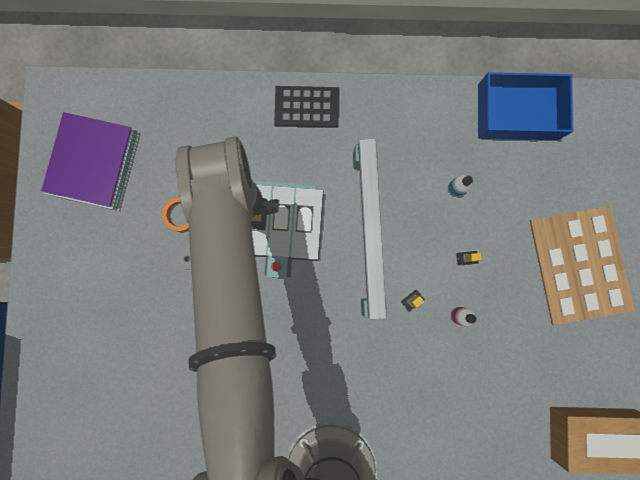

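Run:
```python
from view import *
from h import *
c=cam(vision.calibration("scene"))
a=np.radians(-2.75);A=np.array([[np.cos(a),-np.sin(a)],[np.sin(a),np.cos(a)]])
out=[]
for f in("s6","s11"):
    S=cv2.imread(f"pics/{f}.png");S=cv2.resize(np.clip(S*(2.2 if f=="s11" else 1.3),0,255).astype('u1'),None,fx=8,fy=8,interpolation=cv2.INTER_CUBIC)
    def poly(hx,hy,z,col):
        v=(A@np.array([[hx,hy],[hx,-hy],[-hx,-hy],[-hx,hy]]).T).T+[.5957,.187]
        q=(proj(c,np.c_[v,np.full(4,z)])*8+3.5).astype(int);cv2.polylines(S,[q],True,col,1)
    poly(.028,.016,.052,(0,0,255))
    if f=="s11": poly(.036,.023,.067,(0,255,0));poly(.036,.023,.091,(0,255,0))
    out.append(S[1720:2120,3080:3480])
cv2.imwrite("pics/cmp.png",np.hstack(out))
```

```text
(no output)
```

View pics/cmp.png

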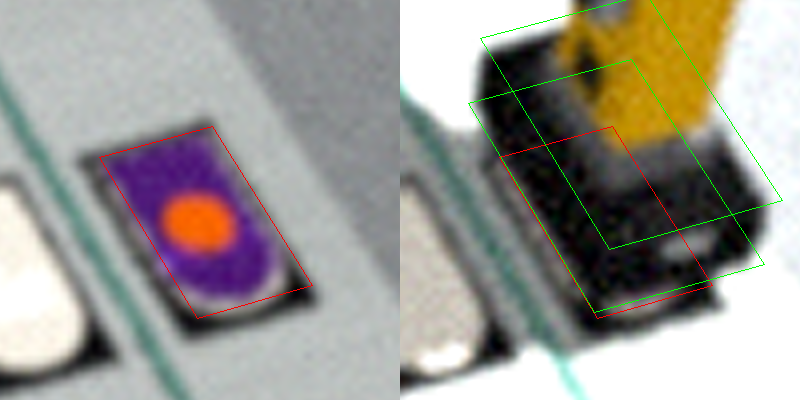

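The lamp is centred on the tag in both views to within about 1 mm, and the wrist force shows only the lamp's weight. Handing in.

Run:
```python
from station import *
from station import robot,workorder
print(robot.current_time_s(),robot.current_dq().round(3),robot.current_tool_pos()); print(workorder.close_job())
```

```text
25.0833 [-0.076  0.095 -0.013  0.078 -0.058  0.039  0.004] [0.59572295 0.18702491 0.1560621 ]
the job is handed in; nothing more can be done
None
```

I did both parts in the order asked and handed the job in at about 25 s of the 58 s allowed. The hand-in returned no verdict.

- **Lock pin:** I took the pin in the grey holder, the one farthest to the robot's left. I lowered it through the tongue and bracket until the head touched the tongue, at a tool height within 1 mm of the expected home height. After I let go, pictures showed the red head resting on the tongue with no shank visible.
- **Lamp:** I gripped the large lamp by its yellow handle and carried it over the guide rail with about 80 mm of clearance by the planned height. It finished over the wet tag, turned -2.75° to match the tag. The window is about 15 mm above the print, going by the arm's reading.
- **Last checks:** The arm was still, and the force on the tool was just the lamp's weight, about 2.7 N. The last pictures showed the spare pin, tape roll and both ink bottles still in place.
- **Disagreements:** The cameras' estimates of the tag's centre differed by up to about 2 mm, or about 4 mm counting the position inferred from the seated pin. I used values near the middle; in the last views the lamp was centred to within about 1 mm. The pictures also hint that the lamp tilts by up to about 1°, which is within the calibration uncertainty, so I left it.

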